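Hang the dry dish insert back on the peg

ROBOT

A 6-joint arm with a two-finger parallel gripper is mounted at the origin on a cart in front of the work surface, level with it; the furniture and walls round the work are solid. World frame = base frame: x ahead of the robot, y to its left, z up, the work surface at z = 0. Lengths are in m, angles in rad, forces in N, time in s.
With the tool pointing down it reaches from about 0.3 to 0.875 m from the base axis. Payload 6.4 kg.
Tool frame: the origin (TCP) lies midway between the tips of the shut fingers; the grasp point (between the pads) lies 19 mm behind it; x points along the fingers, y is the direction in which the jaws open and shut, and the axes are right-handed (so a half turn about x gives the same grasp; the last joint's range is limited). The gripper opens to 85 mm and grips with 20 to 120 N. Pads are 22 mm wide; open, the fingers measure 114 mm over their backs; the gripper's body (76 mm by 85 mm) begins 54 mm behind the grasp point. The pads swing forward as they close: fully open they stand 13 mm farther back than shut.
Start: joints at [-1.456, 0.181, 1.607, -0, 1.354, -0.206], TCP at [0.181, -0.546, 0.231] pointing down, gripper open.
Joint ranges: [-2.99, 2.99], [-0.89, 2.07], [0.3, 2.58], [-1.14, 4.28], [0, 2.63], [-3.12, 3.12]. Speed limits (rad/s): [2.57, 2.57, 3.01, 3.14, 3.14, 3.14].

INTERFACE

Orientations are given as a unit quaternion [w, x, y, z].
In Python, from bench import ctrl gives the robot as it stands.
- The arm moves only by the tool step_arm, never from a script. Its argument "motion" is a list of rows, each a list of 7 numbers: the shift along the tool's x, y, z in mm, then the turn, a rotation vector about the tool's x, y, z in degrees, then the closure in counts, from 0 (fully open) to 255 (shut). In form: [[tx, ty, tz, rx, ry, rz, hand], ...]. A call has 1 to 10 rows; each row is the pose to reach, as a shift and turn from the pose commanded when the call began, along the tool's axes at that moment; what a row does not reach only later rows make up. A row lasts 1/8 s, in which the tool goes at most 62.5 mm and 10.7 degrees, less where a joint would pass 70% of its speed; a pose out of reach is approached as far as the arm can. A call with a gripper value outside its range is refused whole. The fingers move at their own pace and stop on an object; the grip force is fixed at half the most. Time passes only in rows, so rows that repeat a pose let the fingers close. It gives the time, the measured TCP pose, the force and the opening at its end, in the units of the state.
- ctrl.get_obs(): the state, without advancing time (a new reading comes with each control period).
- ctrl.camera(name): name is "scene" or "top" or "wrist"; returns (picture, depth): 400x640x3 uint8, red, green, blue; 400x640 float32, m along the optical axis (not along the pixel's ray), 0 where there is no reading.
- ctrl.camera_info(name): a dict with "fx", "fy", "cx", "cy" (pixels), "T" (4x4, takes a point from camera to world coordinates); the wrist camera has in their place "hand_eye" (4x4, takes a point from camera to tool coordinates, whose origin is the TCP and whose axes are the tool frame's). Camera axes: x right, y down, z forward; pixel columns grow to the right and rows downward; lengths in m; the calibration is good to about 2 mm. The wrist camera is an equidistant fisheye: a pixel r from the principal point sees the ray r / f radians off the axis. A picture is of the moment at which its call begins: read the wrist's pose just before it. camera_info takes no time and is no camera call.
- ctrl.hand_in(): hands the job in, once; it reports no verdict.
The state is a dict: "time_s": time; "q": joint angles; "dq": joint speeds; "joint_efforts": joint torques, N m; "eef_pos": TCP position; "eef_rot": TCP orientation; "wrist_force": force on the tool from outside, world axes, zero at the start; "torque": the same for the moment, N m; "opening": opening from 0.0 (shut) to 1.0 (fully open).
Only numpy, scipy, OpenCV 4.12 (cv2) and the standard library are available. Lean on these libraries where they do the work, as an engineer would, in place of code of your own. Each camera call takes 0.05 s, during which the arm holds its last target. There are 200 camera calls.

TASK

The stage inserts were wiped down and the one with the round opening is dry. First push the insert that hangs on the peg all the way back against the disc, then take the round-opening insert out of the drying rack, hang it by its small top hole on the same peg in front of the other, and push it back until the two hang flat together. Leave the second insert standing in the rack and the other things on the table where they are.

Things in the scene. Friction and masses are not known exactly. Their poses are not given: they have to be found in the camera images.
- dish_insert: the insert to hang: dark metal plate 86 wide x 128 high x 8 thick, with a 54 mm ROUND opening (centre 56 mm above its lower edge) and a 16 mm hanging hole. Stands upright in one of the two outer slots of the drying rack. Origin: centre of its lower edge; x through the thickness, y along the width, z up to the top edge (top at z = 128)
- dish_insert_hole (a point): centre of the 16 mm hanging hole of the round-opening insert: on its middle line, 100 mm above the lower edge, 28 mm below the top edge (20 mm of plain metal above the hole)
- slide_insert: same plate (86 x 128 x 8 mm, same hanging hole) with a 28 x 62 mm RECTANGULAR opening (centre 52 mm above the lower edge); stands in the other outer slot of the rack and stays there. Origin and axes as above
- hung_insert: a plate like slide_insert (rectangular opening) that already hangs by its hanging hole on the peg of the stand, too far forward. Origin and axes as above; its top edge hangs about 24 mm above the peg's axis
- hung_insert_hole (a point): centre of the hanging hole of the insert on the peg; while hanging freely it is 4.5 mm below the peg's axis
- drying_rack: white plastic rack, 136 (x) x 112 (y) x 38 mm high, fixed; three slots across it (plates stand with their faces towards the rack's x) at x = -38, 0, +38 mm, 10.6 mm wide, 28 mm deep; plates stand on its floor, 10 mm above the table. Origin: centre of the underside. The middle slot is empty
- hanging_stand: hanging stand, fixed: round grey foot, steel post 14 mm thick at the origin, and one level round peg 7 mm in diameter at height 165 mm that points along the stand's -x (towards the robot), ending in a 10 mm ball. At its root is a 44 mm backing disc whose front face is at x = -12 mm. Origin: on the table under the post
- peg_tip (a point): outermost point of the ball end of the peg: stand frame x = -97 mm, height 165 mm, on the peg's axis
- peg_root (a point): centre of the front face of the backing disc, on the peg's axis: stand frame x = -12 mm, height 165 mm. An insert that is home has its back face here (plate centre 4 mm further forward); the second lies flat against the first (plate centre 12 mm further forward)
- petri_dish: bystander: petri dish, 60 mm across, 14 mm high, on the table; origin under its centre
- lens_cleaner: bystander: small pump bottle, 35 mm across, 114 mm high, standing; origin under its centre
- objective_can: bystander: black objective can, 41 mm across, 68 mm high, standing; origin under its centre
- oil_bottle: bystander: small brown bottle with black cap, 26 mm across, 64 mm high, standing; origin under its centre
There are look-alikes about, which are no part of the job. What is shaped like the dish_insert but brown or turquoise is not meant.

How it is judged:
On the way, in this order (a step that is already met when the one before it is completed fails the run):
1. the insert already on the peg is pushed back against the disc (within 6 mm), before the other one is on the peg (x of hung_insert_hole in the frame of peg_root above -0.01 m and distance between dish_insert_hole and peg_root above 0.1 m), for 0.2 s.
2. the round-opening insert has the peg through its hanging hole (x of dish_insert_hole in the frame of peg_root above -0.078 m and y of dish_insert_hole in the frame of peg_root between -0.008 and 0.008 m and z of dish_insert_hole in the frame of peg_root between -0.008 and 0.008 m), for 0.1 s.
At the end, for the whole second after the job is handed in: Both inserts hang at rest and upright by their small holes on the peg, square to it (0.15 rad): the one already there within 6 mm of the disc, the round-opening one in front, within 8 mm of where it lies flat against it. Rack insert (15 mm) and bystanders (30 mm) not moved (x of hung_insert_hole in the frame of peg_root above -0.01 m and x of dish_insert_hole in the frame of peg_root between -0.02 and -0.0095 m and distance between dish_insert_hole and peg_root below 0.024 m and distance between hung_insert_hole and peg_root below 0.013 m and angle between the x axis of each of dish_insert, hung_insert and the x axis of hanging_stand, either way round below 0.15 rad and angle between each of dish_insert, hung_insert's own z axis and vertical below 0.3 rad and linear speed of each of dish_insert, hung_insert below 0.03 m/s and distance of slide_insert from where it was at the start of the episode below 0.015 m and angle between slide_insert's own z axis and vertical below 0.2 rad and distance of each of petri_dish, lens_cleaner, objective_can, oil_bottle from where it was at the start of the episode below 0.03 m); the robot touches nothing.
It fails at once if the second insert is taken out of the drying rack (distance of slide_insert from where it was at the start of the episode above 0.03 m).
It fails at once if the insert already on the peg comes off it (height (world z) of hung_insert_hole below 0.13 m).
It fails at once if the round-opening insert is dropped on the table (angle between dish_insert's own z axis and vertical above 1 rad).
It also fails if it takes over 58 s, if anything falls off the work surface, if the arm or the gripper's body presses on something with over 40 N, if the wrist force passes 120 N, or if a joint passes its speed limit or range.

## Working session

There is one attempt and no reset: what is moved stays moved. The work goes in short steps, Python scripts to look and compute and a tool call to move; the robot and the scene stay as the last step left them, time stands still between calls to the robot, and variables do not carry over. Pictures are saved under pics/ and viewed, about 8 in all and at most 12, crops included, and the job is handed in when it is done.

Besides the shell and the picture viewer there is one more tool, called after ">>>" as name(argument=value, ...) on one line, values as JSON. step_arm: Moves the arm, as the interface text tells. Its arguments: {"type":"object","properties":{"motion":{"type":"array","items":{"type":"array","items":{"type":"number"}}}},"required":["motion"]}

```bash
mkdir -p pics; ls
python3 - <<'E'
from bench import ctrl
import cv2,numpy as np
o=ctrl.get_obs();print({k:np.round(v,3) for k,v in o.items()})
for n in("scene","top"):
    p,d=ctrl.camera(n);np.savez(f"pics/{n}0.npz",p=p,d=d);cv2.imwrite(f"pics/{n}0.png",p[:,:,::-1]);i=ctrl.camera_info(n);print(n,{k:np.round(v,3) for k,v in i.items()})
i=ctrl.camera_info("wrist");print({k:np.round(v,3) for k,v in i.items()})
E
```

```text
pics
{'time_s': np.float64(0.0), 'q': array([-1.456,  0.182,  1.608, -0.   ,  1.354, -0.206]), 'dq': array([-0.001, -0.   ,  0.001,  0.001,  0.001, -0.001]), 'joint_efforts': array([-0.0000e+00, -4.4488e+01, -3.5133e+01, -0.0000e+00,  9.0000e-03,
        0.0000e+00]), 'eef_pos': array([ 0.181, -0.545,  0.23 ]), 'eef_rot': array([ 0.112,  0.698,  0.114, -0.698]), 'wrist_force': array([-0.395, -0.126, -0.464]), 'torque': array([-0.005,  0.047, -0.037]), 'opening': np.float64(1.001)}
scene {'fx': np.float64(465.382), 'fy': np.float64(465.382), 'cx': np.float64(315.706), 'cy': np.float64(208.02), 'T': array([[-7.650e-01,  4.570e-01, -4.540e-01,  1.063e+00],
       [ 6.440e-01,  5.440e-01, -5.380e-01,  6.640e-01],
       [ 1.000e-03, -7.040e-01, -7.100e-01,  9.760e-01],
       [ 0.000e+00,  0.000e+00,  0.000e+00,  1.000e+00]])}
top {'fx': np.float64(388.748), 'fy': np.float64(388.748), 'cx': np.float64(319.596), 'cy': np.float64(203.327), 'T': array([[-0.016, -0.99 ,  0.141,  0.368],
       [-0.999,  0.02 ,  0.032,  0.022],
       [-0.034, -0.14 , -0.99 ,  1.145],
       [ 0.   ,  0.   ,  0.   ,  1.   ]])}
{'fx': np.float64(309.707), 'fy': np.float64(309.707), 'cx': np.float64(323.336), 'cy': np.float64(206.493), 'hand_eye': array([[-0.001, -0.266,  0.964, -0.142],
       [ 1.   ,  0.   ,  0.001,  0.001],
       [-0.001,  0.964,  0.266, -0.068],
       [ 0.   ,  0.   ,  0.   ,  1.   ]])}
```

View pics/scene0.png

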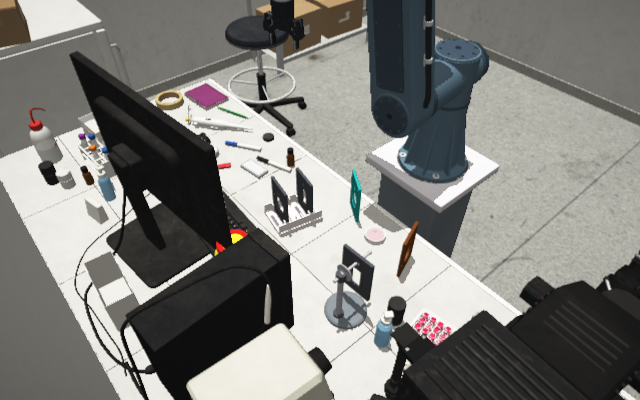

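View pics/top0.png

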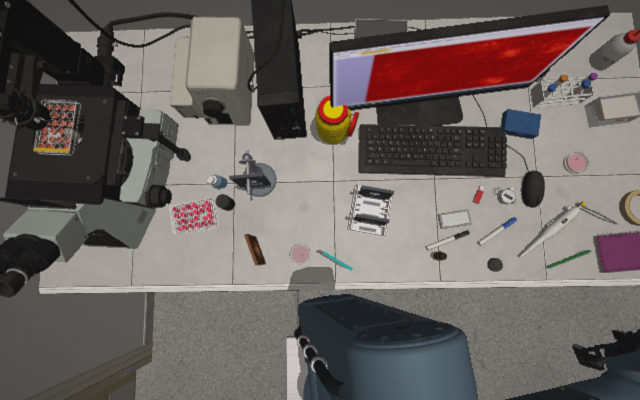

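The scene view shows the rack at (295,215) with two dark plates at about (280,200) and (304,190). The stand with a hung plate is at (350,280). The look-alikes are turquoise (356,195) and brown (409,248). In the top view the rack is at (371,210) and the stand at (250,180). Next I enlarge these regions and measure them.

```bash
cat > h.py <<'E'
import numpy as np, cv2
from bench import ctrl
def cloud(n,d):
    i=ctrl.camera_info(n);v,u=np.mgrid[:400,:640]
    P=np.stack([(u-i["cx"])/i["fx"]*d,(v-i["cy"])/i["fy"]*d,d,np.ones_like(d)],-1)@i["T"].T
    P=P[...,:3];P[d<=0]=np.nan;return P
def proj(n,X):
    i=ctrl.camera_info(n);c=np.linalg.inv(i["T"])@np.append(X,1);return i["fx"]*c[0]/c[2]+i["cx"],i["fy"]*c[1]/c[2]+i["cy"]
E
python3 - <<'E'
from h import *
def crop(p,x,y,w,h,s): return cv2.resize(p[y:y+h,x:x+w],None,fx=s,fy=s,interpolation=cv2.INTER_CUBIC)
S=np.load("pics/scene0.npz");T=np.load("pics/top0.npz")
a=crop(S['p'],255,155,80,90,5);b=crop(S['p'],315,235,80,90,5);c=crop(T['p'],340,170,80,60,5);d=crop(T['p'],205,140,80,60,5)
im=np.vstack([np.hstack([a,b])[:300*2][:450],]);im2=np.hstack([c,d]);im=np.vstack([im,im2]);im=cv2.resize(im,None,fx=.8,fy=.8)
cv2.imwrite("pics/c1.png",im[:,:,::-1]);print(im.shape)
for n,D in(("scene",S),("top",T)):
    P=cloud(n,D['d']);np.save(f"pics/{n}P.npy",P)
P=np.load("pics/sceneP.npy");Q=np.load("pics/topP.npy")
for n,u,v in[("s",280,190),("s",304,182),("s",290,225),("s",360,270),("s",352,300),("s",341,272),("s",374,236),("s",291,157),("s",397,305)]:print(n,u,v,P[v,u].round(3))
for n,u,v in[("t",374,190),("t",374,218),("t",250,160),("t",252,180),("t",236,183),("t",300,253),("t",216,181),("t",226,202),("t",440,256),("t",270,180)]:print(n,u,v,Q[v,u].round(3))
for n,C in(("scene",P),("top",Q)):
  p=(S if n=="scene" else T)['p'].astype(int)
  m=(C[...,0]>.2)&(C[...,0]<.65)&(C[...,1]>-.35)&(C[...,1]<.5)&(C[...,2]>.06)&(C[...,2]<.3)
  k,l,st,ce=cv2.connectedComponentsWithStats(m.astype(np.uint8))
  for j in range(1,k):
    if st[j,4]>25:
      X=C[l==j];print(n,ce[j].round(),st[j,4],X.min(0).round(3),X.max(0).round(3),p[l==j].mean(0).round())
E
```

```text
(600, 640, 3)
s 280 190 [ 0.555 -0.084  0.136]
s 304 182 [ 0.481 -0.076  0.127]
s 290 225 [ 0.553 -0.052  0.025]
s 360 270 [0.584 0.248 0.15 ]
s 352 300 [0.582 0.232 0.011]
s 341 272 [0.633 0.238 0.173]
s 374 236 [0.394 0.12  0.012]
s 291 157 [ 0.377 -0.272  0.038]
s 397 305 [0.541 0.333 0.067]
t 374 190 [ 0.544 -0.089  0.135]
t 374 218 [ 0.47  -0.086  0.138]
t 250 160 [0.621 0.23  0.18 ]
t 252 180 [0.575 0.23  0.15 ]
t 236 183 [0.572 0.278 0.13 ]
t 300 253 [0.385 0.117 0.013]
t 216 181 [0.587 0.343 0.093]
t 226 202 [0.531 0.321 0.067]
t 440 256 [ 0.37  -0.269  0.065]
t 270 180 [0.603 0.205 0.013]
scene [393. 127.] 503 [ 0.201 -0.031  0.249] [0.297 0.095 0.3  ] [48. 55. 59.]
scene [304. 186.] 380 [ 0.463 -0.129  0.06 ] [ 0.488 -0.04   0.141] [53. 55. 57.]
scene [356. 188.] 236 [ 0.342 -0.034  0.061] [0.393 0.049 0.132] [ 37. 119. 114.]
scene [279. 195.] 327 [ 0.538 -0.144  0.06 ] [ 0.563 -0.055  0.141] [59. 60. 62.]
scene [408. 241.] 256 [0.358 0.218 0.06 ] [0.442 0.254 0.13 ] [90. 57. 36.]
scene [354. 274.] 1367 [0.54  0.192 0.06 ] [0.65  0.28  0.191] [74. 74. 76.]
scene [390. 315.] 521 [0.517 0.309 0.06 ] [0.619 0.368 0.115] [113. 122. 125.]
top [249. 175.] 652 [0.535 0.195 0.062] [0.649 0.282 0.192] [72. 71. 73.]
top [214. 180.] 136 [0.577 0.337 0.061] [0.609 0.365 0.118] [131. 138. 139.]
top [376. 191.] 231 [ 0.534 -0.138  0.06 ] [ 0.558 -0.054  0.141] [58. 59. 61.]
top [165. 196.] 122 [0.529 0.485 0.061] [0.572 0.5   0.092] [33. 32. 31.]
top [222. 201.] 165 [0.514 0.313 0.061] [0.554 0.352 0.074] [57. 55. 54.]
top [372. 219.] 197 [ 0.459 -0.125  0.061] [ 0.483 -0.04   0.142] [63. 63. 65.]
top [252. 249.] 226 [0.354 0.218 0.06 ] [0.437 0.255 0.132] [85. 60. 44.]
top [337. 261.] 103 [ 0.338 -0.026  0.125] [0.385 0.048 0.132] [ 65. 155. 151.]
top [443. 256.] 42 [ 0.362 -0.286  0.061] [ 0.378 -0.268  0.068] [53. 50. 48.]
```

View pics/c1.png

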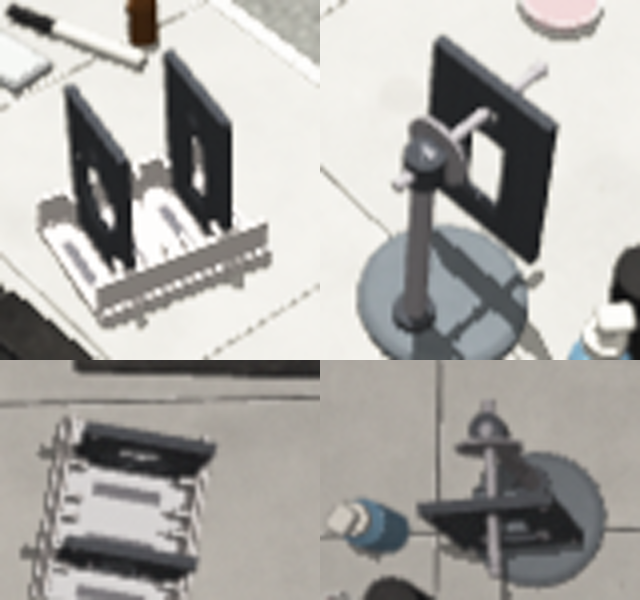

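Run:
```python
from h import *
S=np.load("pics/scene0.npz")['p'];P=np.load("pics/sceneP.npy");Q=np.load("pics/topP.npy")
def box(C,lo,hi):
    m=np.all((C>lo)&(C<hi),-1);return C[m]
tiles=[]
for name,lo,hi in(("near",(.44,-.16,.07),(.51,0,.15)),("far",(.52,-.17,.07),(.58,0,.15)),("hung",(.54,.18,.07),(.61,.3,.2))):
  for n,C in(("scene",P),("top",Q)):
    X=box(C,lo,hi);zt=np.percentile(X[:,2],98);
    if name=="hung":
        # drop peg
        pass
    T=X[X[:,2]>zt-.006];r=cv2.minAreaRect(T[:,:2].astype(np.float32));b=cv2.boxPoints(r)
    vx,vy,x0,y0=cv2.fitLine(T[:,:2].astype(np.float32),cv2.DIST_HUBER,0,.01,.01).ravel()
    if vy<0:vx,vy=-vx,-vy
    print(name,n,"n",len(T),"ztop",zt.round(4),"rect c",np.round(r[0],4),np.round(r[1],3),"yaw deg",np.degrees(np.arctan2(-vx,vy)).round(1),"all y",X[:,1].min().round(3),X[:,1].max().round(3))
    if n=="scene":
      c=np.array(r[0]);yaw=np.arctan2(-vx,vy)
      ex=np.array([np.cos(yaw),np.sin(yaw)]);ey=np.array([-np.sin(yaw),np.cos(yaw)])
      out=np.zeros((300,220,3),np.uint8)
      for i in range(300):
        for j in range(220):
          h=140-i*.5; w=(j-110)*.5
          q=c+ex*.004+ey*w/1000
          u,v=proj("scene",[*q,zt-.128+h/1000]);u=int(round(u));v=int(round(v))
          out[i,j]=S[v,u]
      tiles.append(out)
cv2.imwrite("pics/rect.png",np.hstack(tiles)[:,:,::-1])
# peg / stand
for n,C in(("scene",P),("top",Q)):
    X=box(C,(.52,.2,.155),(.68,.27,.18));print(n,len(X));
    for a in np.arange(.53,.67,.01):
        Y=X[(X[:,0]>=a)&(X[:,0]<a+.01)]
        if len(Y):print(a.round(2),len(Y),np.median(Y,0).round(4),Y[:,2].max().round(4))
```

```text
near scene n 80 ztop 0.139 rect c [ 0.475  -0.0846] [0.089 0.01 ] yaw deg -11.4 all y -0.129 -0.04Traceback (most recent call last):
  File "<stdin>", line 24, in <module>
  File "h.py", line 8, in proj
    i=ctrl.camera_info(n);c=np.linalg.inv(i["T"])@np.append(X,1);return i["fx"]*c[0]/c[2]+i["cx"],i["fy"]*c[1]/c[2]+i["cy"]
ValueError: time passes only in moves, steps and waits
```

```bash
cat > h.py <<'E'
import numpy as np, cv2
from bench import ctrl
_c={}
def info(n):
    if n not in _c:_c[n]=ctrl.camera_info(n)
    return _c[n]
def cloud(n,d):
    i=info(n);v,u=np.mgrid[:400,:640]
    P=np.stack([(u-i["cx"])/i["fx"]*d,(v-i["cy"])/i["fy"]*d,d,np.ones_like(d)],-1)@i["T"].T
    P=P[...,:3];P[d<=0]=np.nan;return P
def proj(n,X):
    i=info(n);X=np.atleast_2d(X);c=(X-i["T"][:3,3])@i["T"][:3,:3];return i["fx"]*c[:,0]/c[:,2]+i["cx"],i["fy"]*c[:,1]/c[:,2]+i["cy"]
def box(C,lo,hi): return C[np.all((C>lo)&(C<hi),-1)]
E
python3 - <<'E'
from h import *
S=np.load("pics/scene0.npz")['p'];P=np.load("pics/sceneP.npy");Q=np.load("pics/topP.npy")
tiles=[]
for name,lo,hi in(("near",(.44,-.16,.07),(.51,0,.15)),("far",(.52,-.17,.07),(.58,0,.15)),("hung",(.54,.18,.07),(.61,.3,.2))):
  for n,C in(("scene",P),("top",Q)):
    X=box(C,lo,hi);zt=np.percentile(X[:,2],98)
    T=X[X[:,2]>zt-.006];r=cv2.minAreaRect(T[:,:2].astype(np.float32))
    vx,vy,x0,y0=cv2.fitLine(T[:,:2].astype(np.float32),cv2.DIST_HUBER,0,.01,.01).ravel()
    if vy<0:vx,vy=-vx,-vy
    yaw=np.arctan2(-vx,vy)
    print(name,n,"n",len(T),"ztop",zt.round(4),"rect c",np.round(r[0],4),np.round(r[1],3),"yaw deg",np.degrees(yaw).round(1),"all y",X[:,1].min().round(3),X[:,1].max().round(3))
    if n=="scene":
      c=np.array(r[0]);ex=np.array([np.cos(yaw),np.sin(yaw)]);ey=np.array([-np.sin(yaw),np.cos(yaw)])
      i,j=np.mgrid[:300,:220];h=(140-i*.5)/1000;w=(j-110)*.0005
      X3=np.concatenate([c+ex*.004+w[...,None]*ey,(zt-.128+h)[...,None]],-1)
      u,v=proj("scene",X3.reshape(-1,3));tiles.append(cv2.remap(S,u.reshape(300,220).astype(np.float32),v.reshape(300,220).astype(np.float32),cv2.INTER_CUBIC))
cv2.imwrite("pics/rect.png",np.hstack(tiles)[:,:,::-1])
for n,C in(("scene",P),("top",Q)):
    X=box(C,(.52,.2,.155),(.68,.27,.18))
    for a in np.arange(.52,.67,.01):
        Y=X[(X[:,0]>=a)&(X[:,0]<a+.01)]
        if len(Y):print(n,a.round(2),len(Y),np.median(Y,0).round(4),Y[:,2].max().round(4))
E
```

```text
near scene n 80 ztop 0.139 rect c [ 0.475  -0.0846] [0.089 0.01 ] yaw deg -11.4 all y -0.129 -0.04
near top n 96 ztop 0.1407 rect c [ 0.4715 -0.0823] [0.086 0.008] yaw deg -11.3 all y -0.125 -0.04
far scene n 82 ztop 0.1392 rect c [ 0.5495 -0.0991] [0.088 0.01 ] yaw deg -11.8 all y -0.144 -0.055
far top n 102 ztop 0.1405 rect c [ 0.5463 -0.0967] [0.085 0.009] yaw deg -11.2 all y -0.138 -0.054
hung scene n 160 ztop 0.1884 rect c [0.5823 0.2365] [0.011 0.086] yaw deg 3.2 all y 0.192 0.28
hung top n 118 ztop 0.1903 rect c [0.5791 0.2394] [0.009 0.085] yaw deg 2.6 all y 0.195 0.282
scene 0.53 1 [0.5395 0.2358 0.165 ] 0.165
scene 0.54 13 [0.5449 0.2357 0.1664] 0.1696
scene 0.55 14 [0.5552 0.2357 0.1668] 0.1687
scene 0.56 4 [0.5636 0.237  0.1681] 0.1689
scene 0.58 167 [0.5858 0.2375 0.1681] 0.1796
scene 0.59 12 [0.5962 0.2375 0.1663] 0.1693
scene 0.6 13 [0.6047 0.239  0.1661] 0.169
scene 0.61 3 [0.6122 0.2403 0.1671] 0.1677
scene 0.62 93 [0.6255 0.2451 0.1707] 0.1797
scene 0.63 50 [0.6353 0.2439 0.1709] 0.1757
scene 0.64 53 [0.6441 0.2429 0.1682] 0.1746
scene 0.65 14 [0.654  0.2418 0.1623] 0.1686
top 0.53 6 [0.5376 0.2354 0.1673] 0.171
top 0.54 13 [0.5437 0.2365 0.168 ] 0.1699
top 0.55 12 [0.5552 0.2367 0.1679] 0.1715
top 0.56 12 [0.5656 0.237  0.1666] 0.1687
top 0.57 57 [0.5756 0.2372 0.1679] 0.1791
top 0.59 12 [0.5945 0.2396 0.1679] 0.17
top 0.6 12 [0.6051 0.2402 0.1668] 0.1704
top 0.61 29 [0.6191 0.2443 0.1679] 0.1789
top 0.62 36 [0.6216 0.2333 0.1713] 0.1796
top 0.63 35 [0.6342 0.2402 0.1732] 0.176
top 0.64 10 [0.6425 0.2408 0.1711] 0.1764
top 0.65 6 [0.6519 0.2445 0.1614] 0.1667
```

View pics/rect.png

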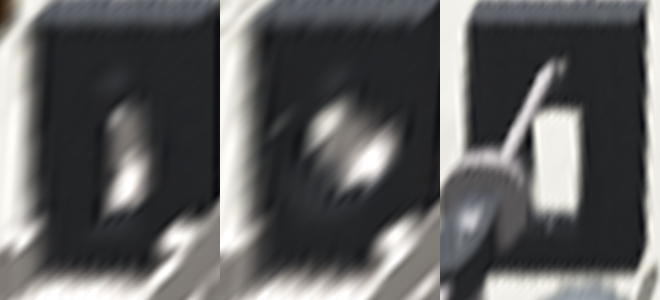

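Top-down the far plate (tile 2) clearly has the wide round opening. It is dark metal, at scene (279,195) and top (376,191), near (0.548,-0.098), yaw -11.4°. The near plate (tile 1, scene (304,186)) shows the narrow rectangular slot, so it is the slide_insert. The coloured look-alikes, turquoise at (356,188) and brown at (408,241), are excluded.

The peg tip is at x≈0.537, the root near (0.622,0.241) and the stand yaw is about 3°. The first job is to push the hung plate back with the fingers straddling the peg from above.

```bash
cat > go.py <<'E'
# usage: go.py x y z jawyaw_deg  -> row shift(mm) and turn(deg) for tool pointing down, jaw axis (tool y, mod 180) at jawyaw
import sys; from h import *
from scipy.spatial.transform import Rotation as Rn
o=ctrl.get_obs();w,x,y,z=o["eef_rot"];R=Rn.from_quat([x,y,z,w])
t=np.array(sys.argv[1:4],float);a=np.radians(float(sys.argv[4]))
print("t",o["time_s"],"pos",o["eef_pos"].round(4),"q6",o["q"][5].round(2),"F",o["wrist_force"].round(1),"jaw yaw",np.degrees(np.arctan2(*R.as_matrix()[1::-1,1])).round(2))
for s in(0,np.pi):
    ty=np.array([np.cos(a+s),np.sin(a+s),0]);tx=np.array([0,0,-1.]);M=np.c_[tx,ty,np.cross(tx,ty)]
    rv=(R.inv()*Rn.from_matrix(M)).as_rotvec()
    print("shift",(R.inv().apply(t-o["eef_pos"])*1000).round(1),"turn",np.degrees(rv).round(1))
E
python3 go.py .557 .2365 .26 93; python3 -c "
from h import *
Q=np.load('pics/topP.npy');print(Q[120,333],np.nanmax(box(Q,(.4,-.2,.05),(.72,.2,.6)),0))"
```

```text
t 0.1 pos [ 0.1813 -0.5451  0.2305] q6 -0.21 F [-0.  -0.8  0. ] jaw yaw -71.62
shift [ -28.4 -623.3 -603. ] turn [-1.646e+02 -1.000e-01 -0.000e+00]
shift [ -28.4 -623.3 -603. ] turn [15.4 -0.   0.1]
[0.72670009 0.01484157 0.1680668 ] [0.71999378 0.19999074 0.18834943]
```

>>> step_arm(motion=[[-28,-62,-60,1.5,0,0,135],[-28,-104,-100,3,0,0,135],[-28,-145,-140,4.5,0,0,135],[-28,-187,-181,6,0,0,135],[-28,-229,-221,7,0,0,135],[-28,-270,-262,8,0,0,135],[-28,-312,-302,9,0,0,135],[-28,-353,-342,10,0,0,135],[-28,-395,-382,11,0,0,135],[-28,-436,-422,12,0,0,135]])

```text
time_s: 1.35
eef_pos: [0.4447, 0.0031, 0.2592]
eef_rot: [0.039, 0.706, 0.039, -0.706]
wrist_force: [0.7, -0.7, 0.6]
opening: 0.468
```

```bash
python3 go.py .557 .2365 .26 93
```

```text
t 1.35 pos [0.4447 0.0031 0.2592] q6 1.2 F [ 0.7 -0.7  0.6] jaw yaw -83.64
shift [  -0.8 -219.5 -137.5] turn [-176.6    0.    -0. ]
shift [  -0.8 -219.5 -137.5] turn [ 3.4 -0.  -0. ]
```

>>> step_arm(motion=[[-1,-50,-32,1,0,0,135],[-1,-100,-64,2,0,0,135],[-1,-150,-96,3,0,0,135],[-1,-200,-125,3.4,0,0,135],[-1,-219,-137,3.4,0,0,135],[-1,-219,-137,3.4,0,0,135]])

```text
time_s: 2.1
eef_pos: [0.5559, 0.2354, 0.2592]
eef_rot: [-0.019, -0.706, -0.019, 0.707]
wrist_force: [0.6, -0.3, -0.0]
opening: 0.468
```

```bash
python3 go.py .557 .2365 .14 93;python3 - <<'E'
from h import *
p,d=ctrl.camera("scene");cv2.imwrite("pics/s1.png",cv2.resize(p[170:330,260:460],None,fx=3,fy=3,interpolation=cv2.INTER_CUBIC)[:,:,::-1])
E
```

```text
t 2.1 pos [0.5559 0.2354 0.2592] q6 1.72 F [ 0.6 -0.3 -0. ] jaw yaw -86.88
shift [119.2  -1.1  -1.4] turn [-1.799e+02  0.000e+00  1.000e-01]
shift [119.2  -1.1  -1.4] turn [ 0.1  0.1 -0. ]
```

View pics/s1.png

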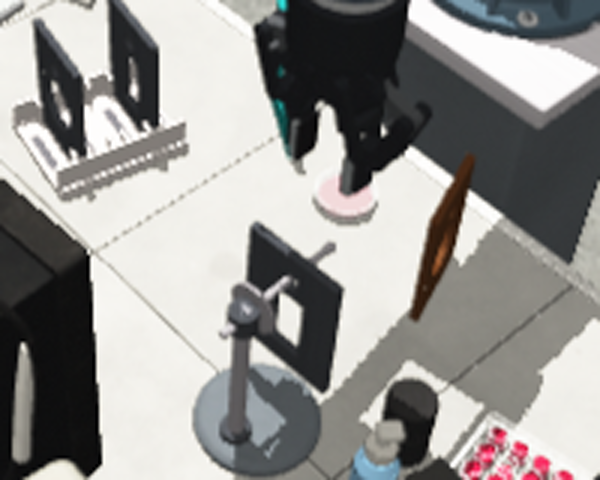

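The picture shows the open fingers above the peg's free end: the peg tip is at (330,248) and the finger tips at (295,165) and (350,190). The path is clear, so I descend.

>>> step_arm(motion=[[30,-1,-1,0,0,0,135],[60,-1,-1,0,0,0,135],[90,-1,-1,0,0,0,135],[119,-1,-1,0,0,0,135],[119,-1,-1,0,0,0,135]])

```text
time_s: 2.78
eef_pos: [0.5549, 0.2333, 0.1389]
eef_rot: [-0.018, -0.705, -0.017, 0.709]
wrist_force: [-0.0, -0.2, -0.4]
opening: 0.471
```

```bash
python3 go.py .597 .239 .14 93
```

```text
t 2.775 pos [0.5549 0.2333 0.1389] q6 1.72 F [-0.  -0.2 -0.4] jaw yaw -87.11
shift [ -1.4  -3.5 -42.4] turn [ 1.799e+02 -1.000e-01 -5.000e-01]
shift [ -1.4  -3.5 -42.4] turn [-0.1  0.3 -0.1]
```

>>> step_arm(motion=[[0,-2,-6,0,0,0,135],[0,-2,-12,0,0,0,135],[0,-3,-18,0,0,0,135],[0,-3,-24,0,0,0,135],[0,-3,-30,0,0,0,135],[0,-3,-36,0,0,0,135],[0,-3,-40,0,0,0,135],[0,-3,-40,0,0,0,135]])

```text
time_s: 3.78
eef_pos: [0.5974, 0.2401, 0.1411]
eef_rot: [0.018, 0.707, 0.018, -0.707]
wrist_force: [-0.9, -0.1, -0.0]
opening: 0.469
```

```bash
cat > hung.py <<'E'
from h import *
import sys
for n in("scene","top"):
    p,d=ctrl.camera(n);C=cloud(n,d);cv2.imwrite(f"pics/{sys.argv[1]}_{n}.png",cv2.resize(p[170:330,260:460] if n=="scene" else p[100:260,170:370],None,fx=3,fy=3,interpolation=cv2.INTER_CUBIC)[:,:,::-1])
    m=p.max(-1)<130
    X=C[m&np.all((C>(.5,.19,.08))&(C<(.64,.215,.195)),-1)];
    for z0 in(.08,.1,.12,.14,.16,.183):
        Y=X[(X[:,2]>z0)&(X[:,2]<z0+.02)]
        if len(Y)>3:print(n,z0,len(Y),Y[:,0].min().round(3),np.median(Y[:,0]).round(4),Y[:,0].max().round(3))
E
python3 hung.py p1; python3 go.py .6 .239 .14 93
```

```text
scene 0.08 16 0.618 0.6198 0.621
scene 0.1 15 0.618 0.6203 0.621
scene 0.12 22 0.619 0.6209 0.623
scene 0.14 26 0.619 0.621 0.623
scene 0.16 36 0.606 0.6217 0.624
scene 0.183 49 0.607 0.6159 0.625
top 0.08 9 0.609 0.6109 0.618
top 0.1 4 0.61 0.6108 0.614
top 0.14 4 0.589 0.5901 0.592
top 0.16 4 0.59 0.5906 0.591
top 0.183 20 0.585 0.5945 0.619
t 3.875 pos [0.597  0.2401 0.1411] q6 1.72 F [-0.5  0.2 -0.8] jaw yaw -87.02
shift [ 1.1  1.2 -2.9] turn [180.  -0.   0.]
shift [ 1.1  1.2 -2.9] turn [-0. -0. -0.]
```

>>> step_arm(motion=[[0,0,-1.5,0,0,0,135],[0,0,-3,0,0,0,135],[0,0,-3,0,0,0,135]])

```text
time_s: 4.25
eef_pos: [0.5996, 0.2403, 0.1412]
eef_rot: [-0.018, -0.707, -0.018, 0.707]
wrist_force: [-2.8, 0.1, 0.4]
opening: 0.471
```

>>> step_arm(motion=[[0,0,-1,0,0,0,135],[0,0,-2,0,0,0,135],[0,0,-2,0,0,0,135]])

```text
time_s: 4.62
eef_pos: [0.5996, 0.2403, 0.1411]
eef_rot: [-0.019, -0.705, -0.018, 0.709]
wrist_force: [-9.9, -1.6, 6.5]
opening: 0.466
```

>>> step_arm(motion=[[0,0,10,0,0,0,135],[0,0,30,0,0,0,135],[-40,1,36,0,0,0,135],[-90,1,36,0,0,0,135],[-120,1,36,0,0,0,135],[-120,1,36,0,0,0,135]])

```text
time_s: 5.38
eef_pos: [0.5678, 0.238, 0.265]
eef_rot: [0.018, 0.71, 0.019, -0.704]
wrist_force: [0.6, 0.4, 0.2]
opening: 0.472
```

```bash
python3 hung.py p2; python3 go.py .548 -.098 .20 -11.4;python3 - <<'E'
from h import *
# hung plate top edge and remaining peg, both cams
for n in("scene","top"):
    p,d=ctrl.camera(n);C=cloud(n,d)
    X=box(C,(.52,.19,.18),(.64,.29,.195));r=cv2.minAreaRect(X[:,:2].astype(np.float32));print(n,len(X),np.round(r[0],4),np.round(r[1],3),X[:,2].max().round(4))
    X=box(C,(.52,.215,.155),(.60,.255,.175));X=X[X[:,0]<.6]
    f=cv2.fitLine(X[:,:2].astype(np.float32),cv2.DIST_HUBER,0,.01,.01).ravel();s=f[1]/f[0]
    print(n,"peg",len(X),"yaw",np.degrees(np.arctan(s)).round(2),"y at .56",(f[3]+s*(.56-f[2])).round(4),"xmin",X[:,0].min().round(4),"z",np.median(X[:,2]).round(4),np.percentile(X[:,2],95).round(4))
E
```

```text
scene 0.08 24 0.621 0.6229 0.624
scene 0.1 20 0.622 0.6234 0.625
scene 0.12 25 0.621 0.6234 0.625
scene 0.14 31 0.622 0.6229 0.625
scene 0.16 33 0.622 0.6233 0.624
scene 0.183 32 0.615 0.6214 0.625
top 0.08 13 0.611 0.6126 0.62
top 0.1 15 0.612 0.6128 0.62
top 0.12 19 0.612 0.6129 0.621
top 0.14 13 0.613 0.6131 0.62
top 0.16 12 0.612 0.6136 0.622
top 0.183 10 0.613 0.6163 0.619
t 5.475 pos [0.5658 0.2375 0.2607] q6 1.72 F [-0.6 -0.3 -1.3] jaw yaw -87.02
shift [ 60.7 334.1  35.2] turn [-75.6  -0.   -0. ]
shift [ 60.7 334.1  35.2] turn [104.4  -0.    0. ]
scene 210 [0.6198 0.2395] [0.014 0.086] 0.1915
scene peg 77 yaw 3.34 y at .56 0.2359 xmin 0.5402 z 0.1663 0.1687
top 20 [0.6176 0.2186] [0.041 0.009] 0.1893
top peg 47 yaw 3.08 y at .56 0.237 xmin 0.5357 z 0.1671 0.1712
```

View pics/p2_scene.png

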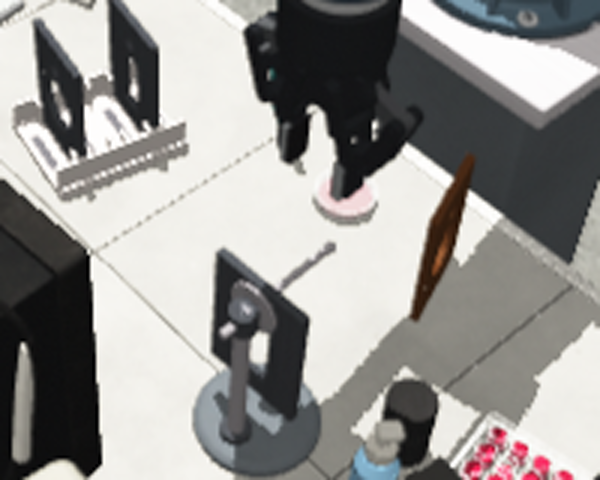

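The hung plate at (262,335) now lies flat against the disc, at yaw about 3° and with no tilt. The peg is free from there to its tip at (330,247). Next I go above the far, round-opening plate.

>>> step_arm(motion=[[0,42,4,-9,0,0,135],[0,84,9,-19,0,0,135],[0,126,13,-28,0,0,135],[0,168,18,-38,0,0,135],[0,210,22,-47,0,0,135],[0,252,26,-57,0,0,135],[0,294,31,-66,0,0,135],[30,334,35,-75.6,0,0,135],[60,334,35,-75.6,0,0,135],[60,334,35,-75.6,0,0,135]])

```text
time_s: 6.82
eef_pos: [0.5457, -0.0974, 0.1972]
eef_rot: [-0.445, -0.546, -0.45, 0.549]
wrist_force: [0.2, -0.1, 0.0]
opening: 0.471
```

```bash
python3 go.py .548 -.098 .121 -11.4;python3 - <<'E'
from h import *
from scipy.spatial.transform import Rotation as Rn
i=info("wrist");o=ctrl.get_obs();p,d=ctrl.camera("wrist")
w,x,y,z=o["eef_rot"];R=Rn.from_quat([x,y,z,w]).as_matrix()
v,u=np.mgrid[:400,:640];a=(u-i["cx"])/i["fx"];b=(v-i["cy"])/i["fy"];r=np.hypot(a,b)+1e-9
s=np.tan(r)/r
P=np.stack([a*s*d,b*s*d,d],-1)@i["hand_eye"][:3,:3].T+i["hand_eye"][:3,3]
W=P@R.T+o["eef_pos"];W[(d<=0)|(r>1.4)]=np.nan
X=box(W,(.52,-.17,.131),(.58,-.02,.146));q=cv2.minAreaRect(X[:,:2].astype(np.float32));print(len(X),q,X[:,2].max(),np.median(X[:,2]))
cv2.imwrite("pics/w1.png",p[:,:,::-1])
for n in("scene","top"):
    p,d=ctrl.camera(n);C=cloud(n,d)
    X=box(C,(.5,-.16,.132),(.6,-.03,.145));
    if len(X):r=cv2.minAreaRect(X[:,:2].astype(np.float32));print(n,len(X),np.round(r[0],4),np.round(r[1],3))
E
```

```text
t 6.825 pos [ 0.5457 -0.0974  0.1972] q6 -0.19 F [ 0.2 -0.1  0. ] jaw yaw -11.5
shift [76.2  2.9  0.3] turn [-0.1 -0.1  0.5]
shift [76.2  2.9  0.3] turn [1.799e+02 7.000e-01 1.000e-01]
1377 ((0.5483667254447937, -0.10062320530414581), (0.0866723284125328, 0.008769077248871326), 78.78121185302734) 0.1395566437709589 0.1378023534213318
scene 89 [ 0.5498 -0.0995] [0.088 0.01 ]
top 64 [ 0.5462 -0.0967] [0.085 0.008]
```

View pics/w1.png

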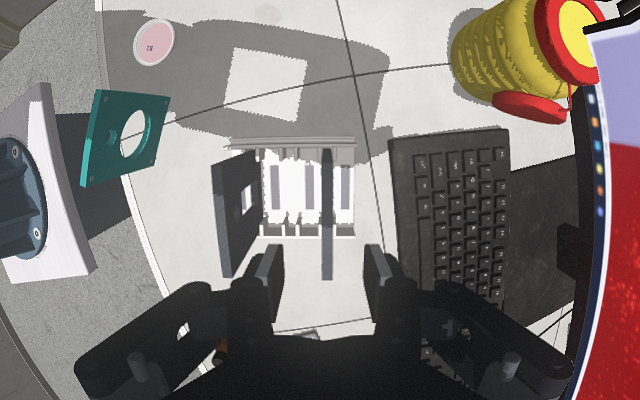

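The wrist view shows the target plate edge-on between the jaws at (327,210). The near plate's rectangular opening at (247,197) confirms that one is the slide_insert. The wrist fit gives 86.7 × 8.8 mm with the top at 0.138, which matches the given sizes. I descend and grip.

>>> step_arm(motion=[[25,2.7,1.6,0,0,0,135],[50,2.7,1.6,0,0,0,135],[76,2.7,1.6,0,0,0,135],[76,2.7,1.6,0,0,0,135],[76,2.7,1.6,0,0,0,255],[76,2.7,1.6,0,0,0,255],[76,2.7,1.6,0,0,0,255],[76,2.7,1.6,0,0,0,255],[76,2.7,1.6,0,0,0,255]])

```text
time_s: 8.1
eef_pos: [0.5518, -0.1003, 0.1274]
eef_rot: [0.449, 0.548, 0.447, -0.547]
wrist_force: [-1.5, 1.0, 6.0]
opening: 0.067
```

```bash
python3 go.py .548 -.0995 .23 -11.4
```

```text
t 8.1 pos [ 0.5518 -0.1003  0.1274] q6 -0.19 F [-1.5  1.   6. ] jaw yaw -11.41
shift [-1.026e+02 -3.600e+00  1.000e-01] turn [-0.   0.  -0.2]
shift [-1.026e+02 -3.600e+00  1.000e-01] turn [180.   -0.3  -0. ]
```

>>> step_arm(motion=[[-5,0,0,0,0,0,255],[-20,0,0,0,0,0,255],[-40,0,0,0,0,0,255],[-70,0,0,0,0,0,255],[-100,0,0,0,0,0,255],[-100,0,0,0,0,0,255]])

```text
time_s: 8.85
eef_pos: [0.5526, -0.1007, 0.2288]
eef_rot: [0.45, 0.548, 0.446, -0.546]
wrist_force: [0.1, -1.1, -2.9]
opening: 0.07
```

```bash
cat > held.py <<'E'
# pose of held plate's top edge relative to TCP from wrist + scene cams, wrt eef pose
from h import *
from scipy.spatial.transform import Rotation as Rn
import sys
i=info("wrist");o=ctrl.get_obs();p,d=ctrl.camera("wrist")
cv2.imwrite(f"pics/{sys.argv[1]}_w.png",p[:,:,::-1])
w,x,y,z=o["eef_rot"];R=Rn.from_quat([x,y,z,w]).as_matrix();E=o["eef_pos"]
print("eef",E.round(4),"F",o["wrist_force"].round(1),"op",o["opening"].round(3))
v,u=np.mgrid[:400,:640];a=(u-i["cx"])/i["fx"];b=(v-i["cy"])/i["fy"];r=np.hypot(a,b)+1e-9
P=np.stack([a*np.tan(r)/r*d,b*np.tan(r)/r*d,d],-1)@i["hand_eye"][:3,:3].T+i["hand_eye"][:3,3]
P[(d<=0)|(r>1.4)]=np.nan
X=box(P,(-.025,-.006,-.06),(.13,.006,.06))
for z0 in np.arange(-.05,.05,.01):
    Y=X[(X[:,2]>z0)&(X[:,2]<z0+.01)]
    if len(Y)>5:print("wrist z",z0.round(2),len(Y),"xmin",np.percentile(Y[:,0],3).round(4),"y",np.median(Y[:,1]).round(4))
print("z range",X[:,2].min().round(4),X[:,2].max().round(4))
for n in("scene","top"):
    p,d=ctrl.camera(n);cv2.imwrite(f"pics/{sys.argv[1]}_{n}.png",p[:,:,::-1])
    C=(cloud(n,d)-E)@R
    X=box(C,(-.03,-.008,-.06),(.13,.008,.06));print(n,len(X),"mins",np.percentile(X,[0.5,99.5],axis=0).round(4).tolist())
    for z0 in(-.045,-.035,-.025,.015,.025,.035):
        Y=X[(X[:,2]>z0)&(X[:,2]<z0+.01)]
        if len(Y)>5:print("  z",z0,len(Y),"xmin",Y[:,0].min().round(4),"xmax",Y[:,0].max().round(4),"y",np.median(Y[:,1]).round(4))
E
python3 held.py g1
```

```text
Traceback (most recent call last):
  File "held.py", line 8, in <module>
    print("eef",E.round(4),"F",o["wrist_force"].round(1),"op",o["opening"].round(3))
                                                              ^^^^^^^^^^^^^^^^^^
AttributeError: 'float' object has no attribute 'round'
```

```bash
sed -i 's/o\["opening"\].round(3)/o["opening"]/' held.py; python3 held.py g1
python3 - <<'E'
import cv2,numpy as np
a=cv2.imread("pics/g1_w.png")[100:380,140:500];b=cv2.imread("pics/g1_scene.png")[90:290,230:430]
cv2.imwrite("pics/g1c.png",np.hstack([a,cv2.resize(b,(280,280))]))
E
```

```text
eef [ 0.5514 -0.1002  0.2266] F [-0.4  0.6 -2.8] op 0.06669719061737743
wrist z -0.05 480 xmin -0.0108 y 0.0007
wrist z -0.04 397 xmin -0.0116 y 0.0013
wrist z -0.03 366 xmin -0.0115 y 0.0013
wrist z -0.02 478 xmin -0.0233 y 0.0008
wrist z -0.01 378 xmin -0.0231 y 0.0008
wrist z 0.0 261 xmin -0.0193 y 0.0018
wrist z 0.01 222 xmin -0.0193 y 0.0013
wrist z 0.02 220 xmin -0.0113 y 0.0018
wrist z 0.03 219 xmin -0.0111 y 0.0018
wrist z 0.04 83 xmin -0.0113 y 0.0018
z range -0.0426 0.0445
scene 539 mins [[-0.0281, -0.007, -0.0461], [0.1203, 0.0071, 0.043]]
  z -0.045 141 xmin -0.0117 xmax 0.1179 y 0.0011
  z -0.035 68 xmin -0.0125 xmax 0.1201 y 0.0031
  z -0.025 46 xmin -0.0181 xmax 0.117 y 0.0037
  z 0.015 40 xmin 0.0238 xmax 0.1189 y 0.0019
  z 0.025 49 xmin 0.0236 xmax 0.121 y 0.0026
  z 0.035 35 xmin -0.0005 xmax 0.1195 y 0.0031
top 146 mins [[-0.0103, -0.008, -0.0454], [0.0942, 0.0016, 0.0401]]
  z -0.045 31 xmin -0.011 xmax 0.0456 y -0.0066
  z -0.035 34 xmin -0.0097 xmax 0.0799 y -0.0067
  z -0.025 35 xmin -0.01 xmax 0.0885 y -0.0068
  z 0.025 11 xmin 0.0155 xmax 0.0587 y -0.0075
  z 0.035 13 xmin -0.0083 xmax 0.0373 y -0.0071
```

View pics/g1c.png

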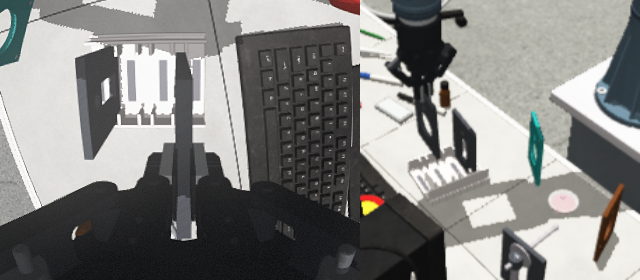

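The plate is held by its top edge, level, with the near plate still in the rack. The top edge lies 11 mm above the TCP, so the hole is about 17 mm beyond the TCP and centred to within ±1 mm. Next I go to the pre-insert pose in front of the peg.

```bash
python3 go.py .5 .2335 .23 3.2
```

```text
t 9.05 pos [ 0.5498 -0.0996  0.2237] q6 -0.19 F [-0.1 -0.1 -3. ] jaw yaw -11.42
shift [  -5.9 -114.8 -316.6] turn [-14.6  -0.1   0.1]
shift [  -5.9 -114.8 -316.6] turn [1.654e+02 2.000e-01 1.000e-01]
```

>>> step_arm(motion=[[-6,-14,-40,-2,0,0,255],[-6,-29,-80,-4,0,0,255],[-6,-44,-120,-6,0,0,255],[-6,-58,-160,-8,0,0,255],[-6,-73,-200,-10,0,0,255],[-6,-87,-240,-12,0,0,255],[-6,-102,-280,-14,0,0,255],[-6,-115,-317,-14.6,0,0,255],[-6,-115,-317,-14.6,0,0,255],[-6,-115,-317,-14.6,0,0,255]])

```text
time_s: 10.3
eef_pos: [0.5002, 0.2331, 0.2301]
eef_rot: [0.514, 0.485, 0.514, -0.487]
wrist_force: [0.3, -1.0, -1.0]
opening: 0.072
```

```bash
python3 go.py .505 .2335 .182 3.2
```

```text
t 10.3 pos [0.5002 0.2331 0.2301] q6 0.17 F [ 0.3 -1.  -1. ] jaw yaw 3.21
shift [48.1  4.9 -0.1] turn [0.  0.  0.1]
shift [48.1  4.9 -0.1] turn [-1.8e+02 -2.0e-01  1.0e-01]
```

>>> step_arm(motion=[[24,0,0,0,0,0,255],[48,0,0,0,0,0,255],[48,0,0,0,0,0,255],[48,0,0,0,0,0,255],[48,0,0,0,0,0,255]])

```text
time_s: 10.92
eef_pos: [0.5017, 0.2334, 0.1846]
eef_rot: [0.514, 0.487, 0.513, -0.485]
wrist_force: [0.3, 0.5, -2.1]
opening: 0.068
```

```bash
python3 go.py .56 .2365 .182 3.2
python3 - <<'E'
from h import *
ims=[]
for n in("scene","top"):
    p,d=ctrl.camera(n);C=cloud(n,d)
    X=box(C,(.48,.185,.06),(.518,.285,.205))
    print(n,len(X),"lo",np.percentile(X,1,axis=0).round(4),"hi",np.percentile(X,99,axis=0).round(4))
    for z0 in np.arange(.06,.2,.02):
        Y=X[(X[:,2]>z0)&(X[:,2]<z0+.02)]
        if len(Y)>4:print("  z",z0.round(2),len(Y),"y",Y[:,1].min().round(4),Y[:,1].max().round(4),"x",np.median(Y[:,0]).round(4))
    X=box(C,(.52,.215,.155),(.605,.255,.178))
    f=cv2.fitLine(X[:,:2].astype(np.float32),cv2.DIST_HUBER,0,.01,.01).ravel();s=f[1]/f[0]
    print(" peg",len(X),"y at .5",(f[3]+s*(.5-f[2])).round(4),"ztop",np.median(X[:,2]).round(4),"xmin",X[:,0].min())
    q=p[190:320,300:420] if n=="scene" else p[130:260,190:310]
    ims.append(cv2.resize(q,(390,420),interpolation=cv2.INTER_CUBIC))
cv2.imwrite("pics/pre.png",np.hstack(ims)[:,:,::-1])
E
```

```text
t 10.925 pos [0.5017 0.2334 0.1846] q6 0.17 F [ 0.3  0.5 -2.1] jaw yaw 3.15
shift [ 2.7 58.4  0.1] turn [-0.  -0.  -0.1]
shift [ 2.7 58.4  0.1] turn [180.   -0.2   0. ]
scene 955 lo [0.4958 0.1907 0.067 ] hi [0.5128 0.276  0.2009]
  z 0.06 100 y 0.1909 0.2754 x 0.5047
  z 0.08 174 y 0.1905 0.2761 x 0.5041
  z 0.1 95 y 0.1902 0.2767 x 0.5042
  z 0.12 80 y 0.1907 0.2762 x 0.5048
  z 0.14 168 y 0.1893 0.2763 x 0.5061
  z 0.16 167 y 0.1897 0.2762 x 0.5062
  z 0.18 159 y 0.1895 0.2761 x 0.5054
  z 0.2 12 y 0.2381 0.2445 x 0.5081
 peg 79 y at .5 0.2328 ztop 0.1666 xmin 0.5399090415671322
top 193 lo [0.4938 0.1923 0.0687] hi [0.5056 0.243  0.1981]
  z 0.06 16 y 0.1925 0.2391 x 0.4948
  z 0.08 37 y 0.1922 0.2442 x 0.4964
  z 0.1 23 y 0.1925 0.2234 x 0.497
  z 0.12 12 y 0.1923 0.2062 x 0.4974
  z 0.14 23 y 0.1928 0.2318 x 0.4971
  z 0.16 21 y 0.1922 0.2265 x 0.4976
  z 0.18 61 y 0.1923 0.2259 x 0.5003
 peg 51 y at .5 0.2279 ztop 0.1669 xmin 0.5380639815217113
```

View pics/pre.png

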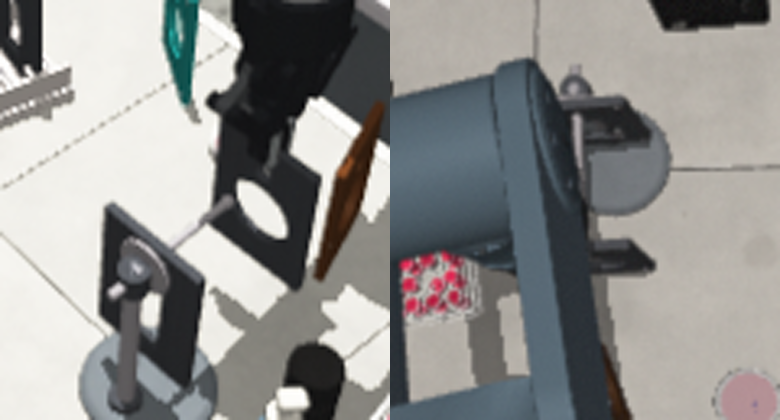

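The round-opening plate is in front of the peg, with the ball tip at (225,205) in the crop in line with the hole. In y the plate middle is at 0.2332 and the peg at 0.2328. I let the arm settle and check the height.

>>> step_arm(motion=[[0,0,0,0,0,0,255],[0,0,0,0,0,0,255]])

```text
time_s: 11.28
eef_pos: [0.5008, 0.2336, 0.1835]
eef_rot: [0.514, 0.486, 0.514, -0.486]
wrist_force: [-0.0, 0.7, -2.0]
opening: 0.07
```

Run:
```python
from h import *
print(ctrl.get_obs()["eef_pos"].round(4))
p,d=ctrl.camera("scene");C=cloud("scene",d)
for a,b in((.193,.205),(.205,.215),(.255,.265),(.265,.275)):
    X=box(C,(.48,a,.04),(.518,b,.23));Z=np.sort(X[:,2]);print(a,len(Z),"zlo",Z[:3].round(4),"zhi",Z[-4:].round(4))
X=box(C,(.6,.19,.05),(.64,.29,.2))
for a,b in((.205,.215),(.265,.275)):
    Z=np.sort(box(C,(.6,a,.04),(.64,b,.23))[:,2]);print("hung",Z[:3].round(4),Z[-4:].round(4))
```

```text
[0.5008 0.2336 0.1835]
0.193 116 zlo [0.0624 0.0644 0.0654] zhi [0.1863 0.1884 0.1885 0.1899]
0.205 109 zlo [0.0645 0.0668 0.0669] zhi [0.1854 0.1856 0.1873 0.1882]
0.255 131 zlo [0.0635 0.0655 0.0666] zhi [0.1933 0.1941 0.1949 0.1958]
0.265 160 zlo [0.0633 0.0662 0.0665] zhi [0.1944 0.1947 0.1949 0.1951]
hung [0.0633 0.0636 0.0643] [0.1885 0.189  0.1902 0.1904]
hung [0.0585 0.0585 0.0608] [0.1872 0.1875 0.1886 0.1888]
```

>>> step_arm(motion=[[1,8,0,0,0,0,255],[1,16,0,0,0,0,255],[1,24,0,0,0,0,255],[1,30,0,0,0,0,255],[1,36,0,0,0,0,255],[1,36,0,0,0,0,255]])

```text
time_s: 12.08
eef_pos: [0.5371, 0.2355, 0.1822]
eef_rot: [0.514, 0.486, 0.514, -0.486]
wrist_force: [-0.5, -0.2, -2.1]
opening: 0.072
```

>>> step_arm(motion=[[0,5,0,0,0,0,255],[0,10,0,0,0,0,255],[0,16,0,0,0,0,255],[0,22,0,0,0,0,255],[0,26,0,0,0,0,255],[0,26,0,0,0,0,255]])

```text
time_s: 12.82
eef_pos: [0.5629, 0.237, 0.1822]
eef_rot: [0.514, 0.486, 0.514, -0.486]
wrist_force: [-0.4, 0.4, -2.0]
opening: 0.07
```

```bash
python3 go.py .564 .2367 .1775 3.2
python3 - <<'E'
from h import *
p,d=ctrl.camera("scene");cv2.imwrite("pics/in.png",cv2.resize(p[190:320,290:430],None,fx=5,fy=4.5,interpolation=cv2.INTER_CUBIC)[:,:,::-1])
E
```

```text
t 12.825 pos [0.5629 0.237  0.1822] q6 0.15 F [-0.4  0.4 -2. ] jaw yaw 3.17
shift [4.7 1.1 0.3] turn [-0.  0.  0.]
shift [4.7 1.1 0.3] turn [180.   0.  -0.]
```

View pics/in.png

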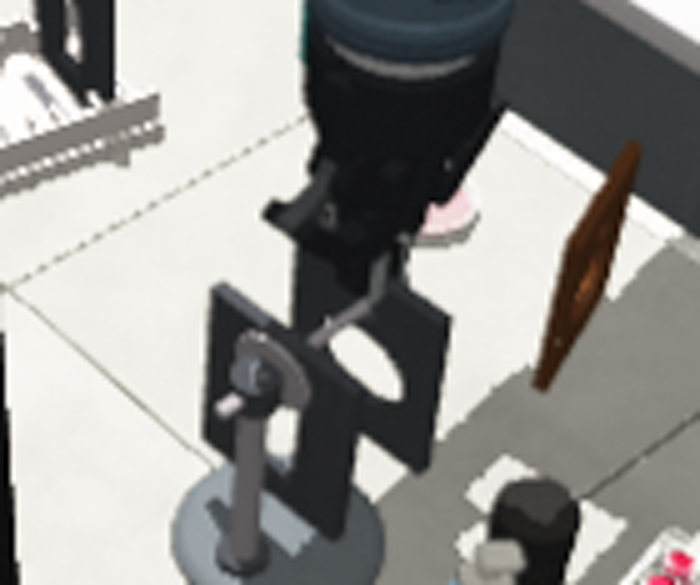

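The peg runs from the disc through the hole at (378,290) and no force shows. I lower the plate onto the peg and release.

>>> step_arm(motion=[[2,0,0,0,0,0,255],[4,0,0,0,0,0,255],[4,0,0,0,0,0,255],[4,0,0,0,0,0,255]])

```text
time_s: 13.38
eef_pos: [0.5626, 0.237, 0.1783]
eef_rot: [0.514, 0.486, 0.514, -0.486]
wrist_force: [-0.3, -0.3, -2.7]
opening: 0.069
```

>>> step_arm(motion=[[1,0,0,0,0,0,255],[1.5,0,0,0,0,0,255],[1.5,0,0,0,0,0,230],[1.5,0,0,0,0,0,205],[1.5,0,0,0,0,0,180],[1.5,0,0,0,0,0,165],[1.5,0,0,0,0,0,165]])

```text
time_s: 14.25
eef_pos: [0.5627, 0.237, 0.1767]
eef_rot: [0.514, 0.486, 0.514, -0.486]
wrist_force: [0.0, 0.6, -1.4]
opening: 0.351
```

>>> step_arm(motion=[[-10,0,0,0,0,0,165],[-30,0,0,0,0,0,165],[-60,0,0,0,0,0,165],[-80,0,0,0,0,0,165],[-80,0,0,0,0,0,165]])

```text
time_s: 14.88
eef_pos: [0.564, 0.2373, 0.2598]
eef_rot: [0.515, 0.487, 0.513, -0.484]
wrist_force: [0.6, 0.4, 1.1]
opening: 0.353
```

```bash
python3 go.py .538 .2355 .258 93.2
python3 - <<'E'
from h import *
for n in("scene","top"):
    p,d=ctrl.camera(n);C=cloud(n,d)
    X=box(C,(.53,.19,.18),(.592,.29,.196));r=cv2.minAreaRect(X[:,:2].astype(np.float32));print(n,len(X),np.round(r,4) if 0 else r,X[:,2].max())
    for z0 in(.07,.1,.13,.16):
        Y=box(C,(.52,.195,z0),(.592,.215,z0+.02));print(z0,len(Y),np.median(Y[:,0]) if len(Y) else '')
E
```

```text
t 14.875 pos [0.564  0.2373 0.2598] q6 0.15 F [0.6 0.4 1.1] jaw yaw 3.18
shift [  1.7 -26.    0.4] turn [-90.    0.2  -0.3]
shift [  1.7 -26.    0.4] turn [90.  -0.3 -0.2]
scene 180 ((0.5655390024185181, 0.23731070756912231), (0.01226131897419691, 0.08605848252773285), 2.140949010848999) 0.1911477421008475
0.07 0 
0.1 12 0.5694693915917894
0.13 33 0.5696928399877628
0.16 38 0.5692621686678954
top 72 ((0.5623254776000977, 0.21987414360046387), (0.0086778923869133, 0.04661847651004791), 3.8472583293914795) 0.19363492385209002
0.07 8 0.5591493204784552
0.1 12 0.5593896052372915
0.13 17 0.5596769748528958
0.16 20 0.5594272803141769
```

It hangs freely and upright at x≈0.564. I turn the jaws by 90°, go in front of it, straddle the peg and push.

>>> step_arm(motion=[[0,-4,0,10,0,0,135],[0,-8,0,20,0,0,135],[0,-12,0,30,0,0,135],[0,-16,0,40,0,0,135],[0,-20,0,50,0,0,135],[0,-24,0,60,0,0,135],[0,-24,0,70,0,0,135],[0,-24,0,80,0,0,135],[0,-24,0,90,0,0,135],[0,-24,0,90,0,0,135]])

```text
time_s: 16.23
eef_pos: [0.5379, 0.2355, 0.2552]
eef_rot: [-0.02, -0.706, -0.02, 0.708]
wrist_force: [-1.5, 0.4, 0.1]
opening: 0.467
```

```bash
python3 go.py .540 .2357 .14 93.2
```

```text
t 16.225 pos [0.5379 0.2355 0.2552] q6 1.72 F [-1.5  0.4  0.1] jaw yaw -86.73
shift [ 1.152e+02 -1.000e-01 -2.400e+00] turn [-179.9    0.     0.2]
shift [ 1.152e+02 -1.000e-01 -2.400e+00] turn [ 0.1  0.1 -0. ]
```

>>> step_arm(motion=[[30,0,-1,0,0,0,135],[60,0,-1,0,0,0,135],[90,0,-1,0,0,0,135],[115,0,-1,0,0,0,135],[115,0,-1,0,0,0,135]])

```text
time_s: 16.85
eef_pos: [0.5374, 0.2352, 0.1388]
eef_rot: [-0.021, -0.705, -0.02, 0.709]
wrist_force: [0.1, -0.2, -0.1]
opening: 0.469
```

>>> step_arm(motion=[[0,-0.5,-7,0,0,0,135],[0,-1,-14,0,0,0,135],[0,-1,-21,0,0,0,135],[0,-1.5,-28,0,0,0,135],[0,-1.5,-35,0,0,0,135],[0,-2,-42,0,0,0,135],[0,-2,-47,0,0,0,135],[0,-2,-49,0,0,0,135],[0,-2,-49,0,0,0,135]])

```text
time_s: 17.98
eef_pos: [0.5888, 0.2405, 0.1417]
eef_rot: [0.02, 0.707, 0.02, -0.707]
wrist_force: [-0.8, -0.4, -0.5]
opening: 0.471
```

>>> step_arm(motion=[[0,0,-1.5,0,0,0,135],[0,0,-3,0,0,0,135],[0,0,-4,0,0,0,135],[0,0,-4,0,0,0,135]])

```text
time_s: 18.48
eef_pos: [0.5916, 0.2406, 0.1416]
eef_rot: [-0.02, -0.706, -0.02, 0.708]
wrist_force: [-5.7, -1.1, 2.8]
opening: 0.475
```

Contact came at 0.5916, exactly 8 mm short of the first contact at 0.5996. One more gentle millimetre, then I back off.

>>> step_arm(motion=[[0,0,-1,0,0,0,135],[0,0,-1,0,0,0,135],[0,0,6,0,0,0,135],[0,0,25,0,0,0,135],[0,0,40,0,0,0,135],[-40,0,45,0,0,0,135],[-90,0,45,0,0,0,135],[-120,0,90,0,0,0,135],[-130,0,130,0,0,0,135],[-130,0,150,0,0,0,135]])

```text
time_s: 19.73
eef_pos: [0.442, 0.2326, 0.2735]
eef_rot: [0.019, 0.708, 0.02, -0.705]
wrist_force: [0.0, -0.4, -1.0]
opening: 0.468
```

Run:
```python
from h import *
print(ctrl.get_obs()["eef_pos"].round(3))
R={}
for n in("scene","top"):
    p,d=ctrl.camera(n);C=cloud(n,d)
    if n=="scene":cv2.imwrite("pics/end.png",cv2.resize(p[130:350,250:450],None,fx=2.7,fy=2.7,interpolation=cv2.INTER_CUBIC)[:,:,::-1])
    T=box(C,(.585,.19,.183),(.632,.225,.195));r=cv2.minAreaRect(T[:,:2].astype(np.float32));print(n,len(T),r,"x",T[:,0].min(),T[:,0].max())
    for z0 in(.07,.1,.13,.16):
        Y=box(C,(.57,.195,z0),(.632,.215,z0+.02))
        if len(Y):print("  z",z0,"face x",np.median(Y[:,0]).round(4))
    C0=np.load(f"pics/{n}P.npy")
    for nm,lo,hi in(("slide",(.44,-.16,.07),(.51,0,.15)),("can",(.5,.3,.03),(.56,.336,.073)),("bottle",(.57,.33,.03),(.62,.37,.125)),("petri",(.34,.07,.006),(.43,.16,.02)),("oil",(.34,-.31,.03),(.4,-.24,.07))):
        print("  ",nm,np.median(box(C0,lo,hi),0).round(4),np.median(box(C,lo,hi),0).round(4))
```

```text
[0.442 0.233 0.274]
scene 91 ((0.616574227809906, 0.20991353690624237), (0.018381169065833092, 0.029182735830545425), 1.9494874477386475) x 0.6070897890308907 0.6259730450090767
  z 0.07 face x 0.6236
  z 0.1 face x 0.6242
  z 0.13 face x 0.6237
  z 0.16 face x 0.624
   slide [ 0.4786 -0.0759  0.1125] [ 0.4789 -0.076   0.1124]
   can [0.5409 0.3243 0.0664] [0.5404 0.3245 0.0661]
   bottle [0.6086 0.3566 0.0741] [0.6063 0.356  0.074 ]
   petri [0.3888 0.1164 0.0122] [0.389  0.1167 0.0122]
   oil [ 0.3797 -0.2758  0.048 ] [ 0.3793 -0.2756  0.0467]
top 69 ((0.6119291186332703, 0.21161112189292908), (0.016702288761734962, 0.02610873430967331), 6.51917028427124) x 0.6038781855824629 0.6213870485449708
  z 0.07 face x 0.6052
  z 0.1 face x 0.6063
  z 0.13 face x 0.6054
  z 0.16 face x 0.6085
   slide [ 0.4703 -0.0811  0.1348] [ 0.4704 -0.081   0.1354]
   can [0.5311 0.3235 0.0668] [nan nan nan]
   bottle [0.5883 0.3464 0.0763] [nan nan nan]
   petri [0.3827 0.1175 0.0134] [0.3827 0.1174 0.0134]
   oil [ 0.3703 -0.2726  0.0612] [ 0.3704 -0.2734  0.0593]
  return _methods._mean(a, axis=axis, dtype=dtype,
  ret = um.true_divide(
```

View pics/end.png

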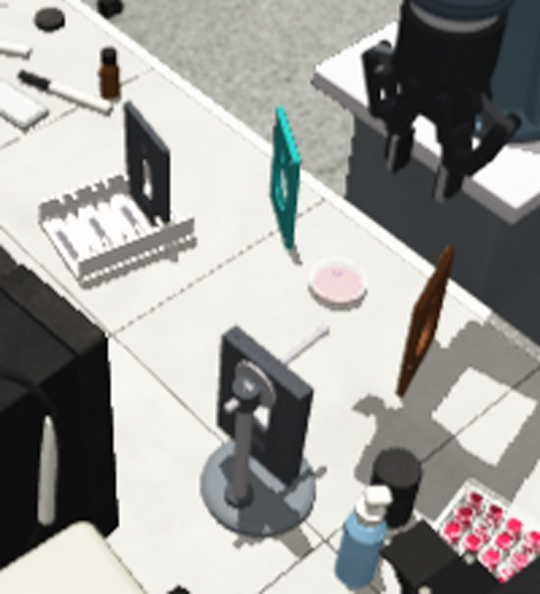

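The two plates lie flat together at (265,405). Their combined thickness reads about 17 mm for 2 × 8 mm, square to the peg and vertical. The slide_insert is still in the rack at (150,160), the bystanders have not moved, and the gripper is clear.

```bash
python3 -c "
from bench import ctrl
print(ctrl.hand_in(), ctrl.get_obs()['time_s'])"
```

```text
the job is handed in; nothing more can be done
the job is handed in; nothing more can be done
```

The job is done and handed in at about 20 s of the 58 s allowed. I pushed the hung insert back against the disc. Then I took the round-opening insert from the far rack slot, hung it on the peg in front of the other, and pushed it back until the two lay flat together.

**Last checks:**
- **Pushing contact:** it came at x = 0.5996 for the first insert and 0.5916 for the pair, exactly one plate thickness (8 mm) apart.
- **Hung pair:** it measures about 17–18 mm thick against the expected 16 mm. The back face stands upright and square to the peg in the scene camera.
- **Rack insert and other objects:** the rack insert, petri dish and oil bottle show no movement beyond measurement noise (at most about 2 mm). The same holds for the can and lens cleaner in the scene camera.
- **Robot:** the gripper touches nothing.

**Checks that failed or disagreed:**
- **Scene and top cameras:** they differ by about 3–4 mm in absolute position, within their combined calibration tolerance.
- **Top camera:** the arm hid the can and the lens cleaner from it at the end, so it could not confirm those two. Its front-face reading of the pair wandered by about 3 mm with height.

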